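# Pack two cheese wedges head to tail

## Robot

A 6-joint arm with a two-finger parallel gripper is mounted at the origin on a cart in front of the work surface, level with it; the furniture and walls round the work are solid. World frame = base frame: x ahead of the robot, y to its left, z up, the work surface at z = 0. Lengths are in m, angles in rad, forces in N, time in s.
With the tool pointing down it reaches from about 0.325 to 0.775 m from the base axis. Payload 5.5 kg.
Tool frame: the origin (TCP) lies between the finger pads; the fingertips stand 11 mm ahead of it and the grasp point (between the pads) lies 8 mm behind it; y points along the fingers, x is the direction in which the jaws open and shut, and the axes are right-handed (so a half turn about y gives the same grasp; the last joint's range is limited). The gripper opens to 88 mm and grips with 3 to 60 N. Pads are 20 mm wide; open, the fingers measure 115 mm over their backs; the gripper's body (75 mm by 178 mm) begins 61 mm behind the grasp point.
Start: joints at [1.27, 0.091, 1.231, -0, 1.82, -0.057], TCP at [0.145, 0.582, 0.234] pointing down, gripper open.
Joint ranges: [-2.87, 2.87], [-0.86, 2.18], [0.17, 2.46], [-1.51, 4.65], [0.06, 2.69], [-2.65, 2.65]. Speed limits (rad/s): [2.57, 2.57, 3.01, 3.14, 3.14, 3.14].

## Interface

Orientations are given as a rotation vector (axis times angle).
In Python, from bench import status, imaging, order gives the robot as it stands. The module is installed in compiled form; this text tells all that it offers.
- The arm moves only by the tool arm_command, never from a script. Its arguments are lists of equal length, an entry for each row: "dp": the shift along the tool's x, y, z in cm, a list of three; "yaw": the turn about the tool's y in rad. A call has 1 to 20 rows; each row is the pose to reach, as a shift and turn from the pose commanded when the call began, along the tool's axes at that moment; what a row does not reach only later rows make up. A row lasts 1/10 s, in which the tool goes at most 50 mm and 8.59 degrees, less where a joint would pass 70% of its speed; a pose out of reach is approached as far as the arm can. A call with a gripper value outside its range is refused whole. "grip" is the closure, from 0 (fully open) to 1 (shut), set as the call begins (left out, the last holds). The fingers move at their own pace and stop on an object; the grip force is fixed at half the most. Time passes only in rows, so rows that repeat a pose let the fingers close. It gives the time, the measured TCP pose, the force and the opening at its end, in the units of the state.
- status.sense(): the state, without advancing time (a new reading comes with each control period).
- imaging.grab_frame(name): name is "scene" or "top" or "wrist"; returns a dict with "img" (480x640x3 uint8, red, green, blue), "intrinsics" (3x3 intrinsics, pixels), "dist" ([k1, k2, p1, p2, k3] as OpenCV has them; the pictures are not rectified), "position" and "attitude" of the camera in the world; the wrist camera has in their place "T_tool_cam" (4x4, takes a point from camera to tool coordinates, whose origin is the TCP and whose axes are the tool frame's). Camera axes: x right, y up, looking along -z (the intrinsics and any distortion apply to the point x, -y, -z); pixel columns grow to the right and rows downward; lengths in m; the calibration is good to about 2 mm. A picture is of the moment at which its call begins: read the wrist's pose just before it. There is no depth.
- order.finish_job(): hands the job in, once; it reports no verdict.
The state is a dict: "time": time; "qpos": joint angles; "dq": joint speeds; "joint_efforts": joint torques, N m; "position": TCP position; "ee_rot": TCP orientation; "force": force on the tool from outside, world axes, zero at the start; "torque": the same for the moment, N m; "grip_width": finger opening in m.
Only numpy, scipy, OpenCV 4.12 (cv2) and the standard library are available. Lean on these libraries where they do the work, as an engineer would, in place of code of your own. Each camera call takes 0.05 s, during which the arm holds its last target. There are 200 camera calls.

## Task

Pack the two yellow cheese wedges into the small pale wooden tray, side by side and head to tail (the narrow end of each beside the wide end of the other, their slanting sides facing each other), so that together they fill its rectangular pocket and both stand upright, flat on its floor. Leave the white cheese wedge where it is.

Things in the scene. Friction and masses are not known exactly. Their poses are not given: they have to be found in the camera images.
- tray: Low pale wooden tray, fixed. 104 x 92 mm outside; pocket 86 mm (along x) by 74 mm (along y). Origin: centre of its underside, on the worktop. Pocket floor 5 mm, top of rim 11 mm above the origin; rim 9 mm wide. Two wedges fit flat only head to tail, slanting sides facing; they make a block 66 x 56 mm, so 18 to 20 mm is spare each way.
- wedge_a_mid (a point): A yellow cheese wedge, brown rind on the wide end. 66 mm long between parallel ends, 16 mm wide at the narrow, 40 mm at the wide end, 60 mm high, 80 to 170 g, upright flat faces. Point: half-way up and half-way along, 9 mm in from the straight side. x: to the narrow end; y: from the straight to the slanting side. Grip the two ends, along x through this point, fingertips over 10 mm above its underside (clear of the rim)
- wedge_b_mid (a point): The other yellow cheese wedge, the same. 66 mm long between parallel ends, 16 mm wide at the narrow, 40 mm at the wide end, 60 mm high, 80 to 170 g, upright flat faces. Point: half-way up and half-way along, 9 mm in from the straight side. x: to the narrow end; y: from the straight to the slanting side. Grip the two ends, along x through this point, fingertips over 10 mm above its underside (clear of the rim)
- white_wedge_mid (a point): White cheese wedge with a grey rind, same size, shape and axes as the yellow ones; not wanted in the tray.
Not all that is in view belongs to the job. What is shaped like the part that bears wedge_a_mid but blue or green is not meant. What is shaped like the part that bears wedge_b_mid but purple is not meant.

How it is judged:
At the end, for the whole second after the job is handed in: Both yellow wedges upright (0.1 rad) on the pocket's floor (4 mm), their points within 45 mm of the tray's centre; each lies 30 to 70 mm on the slanting side of the other and within 30 mm of it lengthwise (head to tail); white wedge within 30 mm of its start (horizontal distance between each of wedge_a_mid, wedge_b_mid and tray below 0.045 m and z of wedge_a_mid in the frame of tray between 0.031 and 0.039 m and angle between each of wedge_a_mid, wedge_b_mid's own z axis and vertical below 0.1 rad and y of wedge_a_mid in the frame of wedge_b_mid between 0.03 and 0.07 m and x of wedge_a_mid in the frame of wedge_b_mid between -0.03 and 0.03 m and z of wedge_b_mid in the frame of tray between 0.031 and 0.039 m and y of wedge_b_mid in the frame of wedge_a_mid between 0.03 and 0.07 m and x of wedge_b_mid in the frame of wedge_a_mid between -0.03 and 0.03 m and distance of white_wedge_mid from where it was at the start of the episode below 0.03 m); the robot touches nothing.
It fails at once if the white wedge was moved by more than 30 mm (distance of white_wedge_mid from where it was at the start of the episode above 0.03 m).
It also fails if it takes over 58 s, if anything falls off the work surface, if the arm or the gripper's body presses on something with over 40 N, if the wrist force passes 120 N, or if a joint passes its speed limit or range.

## Working session

There is one attempt and no reset: what is moved stays moved. The work goes in short steps, Python scripts to look and compute and a tool call to move; the robot and the scene stay as the last step left them, time stands still between calls to the robot, and variables do not carry over. Pictures are saved under pics/ and viewed, about 8 in all and at most 12, crops included, and the job is handed in when it is done.

Besides the shell and the picture viewer there is one more tool, called after ">>>" as a command line: name --pt "numbers of a row" for each row, then --argument value for the rest. arm_command: Moves the arm, as the interface text tells. Its arguments: {"type":"object","properties":{"dp":{"type":"array","items":{"type":"array","items":{"type":"number"}}},"yaw":{"type":"array","items":{"type":"number"}},"grip":{"type":"number"}},"required":["dp","yaw"]}

```bash
mkdir -p pics; cat > h.py <<'E'
import numpy as np, cv2
from scipy.spatial.transform import Rotation as R
from bench import status, imaging, order
def cam(n):
    s=status.sense(); f=imaging.grab_frame(n)
    if n=="wrist":
        T=np.eye(4);T[:3,:3]=R.from_rotvec(s['ee_rot']).as_matrix();T[:3,3]=s['position'];T=T@np.array(f['T_tool_cam'])
        f['C'],f['Rm']=T[:3,3],T[:3,:3]
    else:
        f['C']=np.array(f['position']);a=np.array(f['attitude'],float)
        f['Rm']=a if a.shape==(3,3) else R.from_rotvec(a).as_matrix()
    return f
def ray(f,uv,z):
    p=cv2.undistortPoints(np.array(uv,float).reshape(-1,1,2),np.array(f['intrinsics']),np.array(f['dist'])).reshape(-1,2)
    d=np.c_[p[:,0],-p[:,1],-np.ones(len(p))]@f['Rm'].T
    return f['C']+d*((z-f['C'][2])/d[:,2])[:,None]
def proj(f,P):
    q=(np.asarray(P)-f['C'])@f['Rm']; q=q*[1,-1,-1]
    return cv2.projectPoints(q.reshape(-1,1,3),np.zeros(3),np.zeros(3),np.array(f['intrinsics']),np.array(f['dist']))[0].reshape(-1,2)
def save(f,n): cv2.imwrite('pics/'+n,cv2.cvtColor(f['img'],cv2.COLOR_RGB2BGR))
E
python3 - <<'E'
from h import *
s=status.sense();print(s); print(R.from_rotvec(s['ee_rot']).as_matrix().round(3))
for n in('top','scene'):
    f=cam(n);save(f,n+'1.png');print(n,f['C'],f['Rm'].round(3),f['attitude'])
E
```

```text
{'time': 0.0, 'qpos': array([ 1.27034324e+00,  9.18206240e-02,  1.23186465e+00, -7.82020478e-06,
        1.81980871e+00, -5.66923736e-02]), 'dq': array([-1.24545477e-03,  3.83578529e-05,  9.62891098e-04, -5.30225455e-04,
       -1.16606381e-03,  3.79064851e-04]), 'joint_efforts': array([ 9.97315183e-04, -4.46441817e+01, -4.06454194e+01,  6.98735146e-02,
        2.90912041e-02, -1.36474232e-04]), 'position': array([0.1447297 , 0.58199642, 0.23254175]), 'ee_rot': array([-1.31581891, -1.02663751,  1.0292371 ]), 'force': array([-0.1244496 ,  0.23190729,  0.6622665 ]), 'torque': array([ 0.04106765, -0.00543402,  0.01694643]), 'grip_width': 0.08770883040807145}
[[ 0.241 -0.001 -0.97 ]
 [ 0.97  -0.002  0.241]
 [-0.002 -1.     0.   ]]
top [0.34084651 0.06730942 1.32710477] [[ 0.023  0.994 -0.108]
 [-1.     0.023  0.002]
 [ 0.005  0.108  0.994]] [ 0.08190055 -0.08726166 -1.54602324]
scene [ 0.08016524 -0.82776977  1.26129869] [[ 0.924  0.285 -0.256]
 [-0.383  0.716 -0.584]
 [ 0.017  0.637  0.77 ]] [ 0.67887773 -0.15205986 -0.37115729]
```

View pics/top1.png

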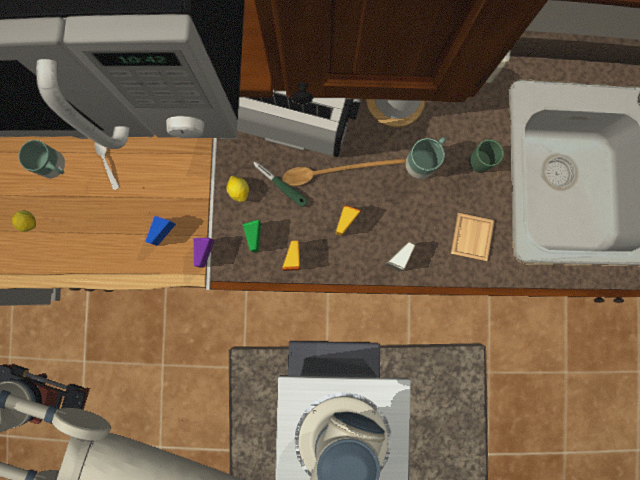

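View pics/scene1.png

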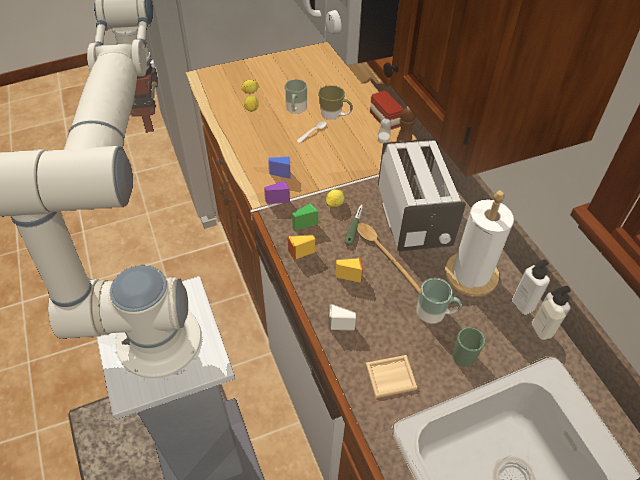

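```bash
cat > fit.py <<'E'
from h import *
from scipy.optimize import minimize
V=np.array([[-.033,-.009],[-.033,.031],[.033,.007],[.033,-.009]])
TR=np.array([[-.052,-.046],[.052,-.046],[.052,.046],[-.052,.046]])
S=4
def verts(p,poly,h,z0=0):
    c,s=np.cos(p[2]),np.sin(p[2]); q=poly@np.array([[c,s],[-s,c]])+p[:2]
    return np.r_[np.c_[q,np.full(len(q),z0)],np.c_[q,np.full(len(q),z0+h)]]
def big(f,uv,r):
    u,v=int(uv[0])-r,int(uv[1])-r; u=max(u,0);v=max(v,0)
    return cv2.resize(f['img'][v:v+2*r,u:u+2*r],None,fx=S,fy=S,interpolation=cv2.INTER_CUBIC),np.array([u,v])
def sil(f,P,o,shape):
    uv=(proj(f,P)-o+.5)*S-.5
    m=np.zeros(shape,np.uint8); cv2.fillConvexPoly(m,np.round(cv2.convexHull(uv.astype(np.float32))*16).astype(np.int32),1,shift=4); return m
def fit(views,poly,h,x0,yaws,z0=0):
    # views: (f,mask(S-scaled),offset)
    def cost(p): 
        c=0
        for f,m,o in views:
            s=sil(f,verts(p,poly,h,z0),o,m.shape); c+=1-(s&m).sum()/max(1,(s|m).sum())
        return c
    best=None
    for y in yaws:
        p0=np.array([*x0,y]); r=minimize(cost,p0,method='Nelder-Mead',options=dict(initial_simplex=p0+np.array([[0,0,0],[.012,0,0],[0,.012,0],[0,0,.3]]),xatol=1e-4,fatol=1e-4))
        if best is None or r.fun<best.fun: best=r
    return best
E
cat > masks.py <<'E'
from fit import *
def cl(m):
    m=cv2.morphologyEx(m.astype(np.uint8),cv2.MORPH_OPEN,np.ones((5,5)));n,l,s,_=cv2.connectedComponentsWithStats(m)
    return (l==1+np.argmax(s[1:,4])).astype(np.uint8) if n>1 else m
def ymask(b):
    h=cv2.cvtColor(b,cv2.COLOR_RGB2HSV).astype(int); return cl((h[...,1]>165)&(h[...,0]<32)&(h[...,2]>70))
def wmask(b):
    h=cv2.cvtColor(b,cv2.COLOR_RGB2HSV).astype(int); return cl((h[...,1]<60)&(h[...,2]>125))
def tmask(b):
    h=cv2.cvtColor(b,cv2.COLOR_RGB2HSV).astype(int); return cl((h[...,1]>60)&(h[...,2]>150))
E
python3 - <<'E'
from masks import *
t=cam('top');s=cam('scene')
items=dict(y1=((347,220),(349,269)),y2=((291,255),(302,246)),w=((401,256),(342,318)),tray=((473,237),(391,376)))
rows=[]
for k,(a,b) in items.items():
    mf={'y':ymask,'w':wmask,'t':tmask}[k[0]]; views=[];row=[]
    for f,uv in((t,a),(s,b)):
        im,o=big(f,uv,32 if k!='tray' else 32); m=mf(im); views.append((f,m,o)); row.append([im.copy(),m])
    poly,h=(TR,.011) if k=='tray' else (V,.06)
    x0=ray(t,[a],h)[0,:2]
    yaws=np.arange(0,6.28,.5) if k!='tray' else [0]
    r=fit(views,poly,h,x0,yaws); print(k,r.x.round(4),r.fun)
    for i in (0,1):
        rt=fit([views[i]],poly,h,r.x[:2],[r.x[2]]);print('   single',rt.x.round(4),rt.fun)
    out=[]
    for (f,m,o),(im,_) in zip(views,row):
        raw=im.copy()
        cv2.drawContours(im,cv2.findContours(m,0,2)[0],-1,(255,0,0),1)
        cv2.drawContours(im,cv2.findContours(sil(f,verts(r.x,poly,h),o,m.shape),0,2)[0],-1,(0,0,255),1); out+=[raw[40:-40,40:-40] if 0 else raw,im]
    rows.append(np.hstack([cv2.resize(x,(200,200)) for x in out]))
g=np.vstack(rows); g=cv2.resize(g,(600,600)); cv2.imwrite('pics/fit1.png',g[...,::-1])
E
```

```text
y1 [0.5269 0.011  2.8407] 0.2055874492982691
   single [0.5269 0.011  2.8407] 0.0467349551856594
   single [0.5285 0.0107 2.7796] 0.14608941585989343
y2 [0.4413 0.1238 6.3397] 0.17083248688100083
   single [0.4414 0.1238 6.3397] 0.047966963151207076
   single [0.4397 0.123  6.2493] 0.11207559608834194
w [ 0.444  -0.1363  5.8435] 0.25331205971024795
   single [ 0.4472 -0.1391  5.818 ] 0.16878267363704258
   single [ 0.4442 -0.1359  5.8473] 0.07233778329711271
tray [ 0.4994 -0.3092 -0.1846] 0.097259050372702
   single [ 0.4987 -0.3099 -0.1948] 0.06716763005780346
   single [ 0.4994 -0.3092 -0.1821] 0.028380506163831143
```

View pics/fit1.png

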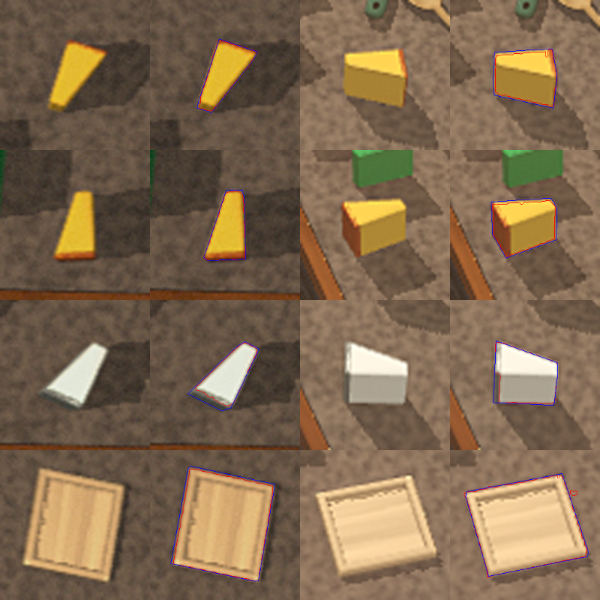

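The top view shows yellow wedges at (347,220) and (291,255), white at (401,256), tray at (473,237). The silhouette overlays match in both views, with the brown rinds on the ends the model takes as wide.

```bash
cat > go.py <<'E'
from h import *
import sys
W=dict(y1=(.5272,.0110,2.82-np.pi),y2=(.4407,.1236,.04))
tx,ty,ta=.4992,-.3094,-.185
for n,v in(('sA',-.022),('sB',.022)): W[n]=(tx-np.sin(ta)*v,ty+np.cos(ta)*v,ta)
def d(n,z):
    s=status.sense();M=R.from_rotvec(s['ee_rot']).as_matrix();x,y,a=W[n]
    dp=M.T@(np.array([x,y,z])-s['position'])*100
    th=np.arctan2(M[1,0],M[0,0]); yaw=-(np.arctan2(np.sin(a-th),np.cos(a-th)))
    print(n,z,'t',round(s['time'],2),'dp',dp.round(2),'yaw',round(yaw,3),'pos',s['position'].round(4),'w',round(s['grip_width'],4))
for a in sys.argv[1:]:
    n,z=a.split(':'); d(n,float(z))
E
python3 go.py y2:.16 y2:.028
```

```text
y2 0.16 t 0.2 dp [-37.34   7.34 -39.78] yaw 1.287 pos [0.1448 0.5821 0.2329] w 0.0878
y2 0.028 t 0.2 dp [-37.32  20.54 -39.79] yaw 1.287 pos [0.1448 0.5821 0.2329] w 0.0878
```

>>> arm_command --pt "-3 0 -3.2" --pt "-6 0 -6.4" --pt "-9 0 -9.6" --pt "-12 0 -12.8" --pt "-15 0 -16" --pt "-18 0 -19.2" --pt "-21 0 -22.4" --pt "-24 0 -25.6" --pt "-27 0 -28.8" --pt "-30 0 -32" --pt "-32 1 -34.1" --pt "-34 2.5 -36.2" --pt "-35.5 4.5 -37.8" --pt "-36.5 6 -38.9" --pt "-37.3 7.3 -39.8" --pt "-37.3 7.3 -39.8" --pt "-37.3 7.3 -39.8" --pt "-37.3 7.3 -39.8" --yaw '[0.1,0.2,0.3,0.4,0.5,0.6,0.7,0.8,0.9,1.0,1.1,1.2,1.287,1.287,1.287,1.287,1.287,1.287]' --grip 0

```text
time: 2.0
position: [0.4412, 0.1249, 0.1618]
ee_rot: [-1.57, -0.033, 0.031]
force: [-0.6, -0.4, -0.6]
grip_width: 0.0877
```

```bash
python3 - <<'E'
from masks import *
f=cam('wrist');save(f,'wr1.png')
p=(.4407,.1236,.04)
im=f['img'].copy()
for q in proj(f,verts(p,V,.06)): cv2.circle(im,tuple(int(v) for v in q),4,(0,0,255),-1)
cv2.imwrite('pics/wr1.png',im[...,::-1])
E
python3 go.py y2:.16 y2:.028
```

```text
y2 0.16 t 2.05 dp [-0.06  0.18 -0.14] yaw 0.001 pos [0.4412 0.125  0.1618] w 0.0878
y2 0.028 t 2.05 dp [-0.08 13.38 -0.14] yaw 0.001 pos [0.4412 0.125  0.1618] w 0.0878
```

View pics/wr1.png

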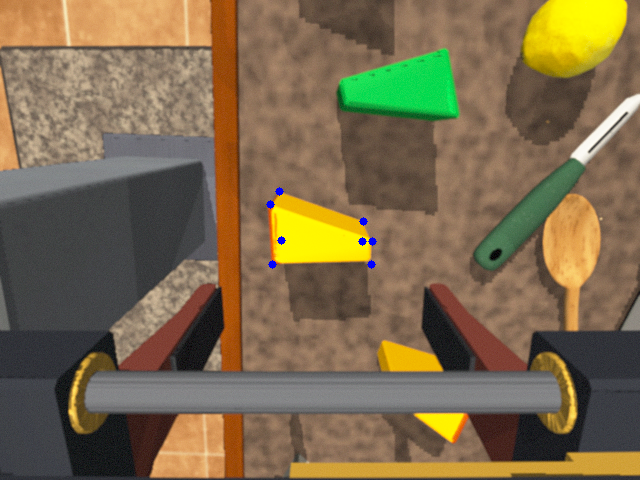

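The predicted corners (blue) lie on the yellow wedge at (272..371, 190..264) in the wrist view, so I'm descending.

>>> arm_command --pt "0 2 -0.1" --pt "-0.1 5 -0.1" --pt "-0.1 8 -0.1" --pt "-0.1 11 -0.1" --pt "-0.1 12.5 -0.1" --pt "-0.1 13.3 -0.1" --pt "-0.1 13.3 -0.1" --pt "-0.1 13.3 -0.1" --yaw '[0,0,0,0,0,0,0,0]'

```text
time: 2.85
position: [0.4409, 0.1235, 0.0292]
ee_rot: [-1.57, -0.033, 0.03]
force: [-0.2, -0.4, 1.2]
grip_width: 0.0879
```

>>> arm_command --pt "0 0 0" --pt "0 0 0" --pt "0 0 0" --pt "0 0 0" --pt "0 0 0" --pt "0 0 0" --pt "0 0 0" --pt "0 0 0" --yaw '[0,0,0,0,0,0,0,0]' --grip 1

```text
time: 3.65
position: [0.4405, 0.1232, 0.0283]
ee_rot: [-1.57, -0.032, 0.031]
force: [-1.5, -0.8, 5.2]
grip_width: 0.0658
```

```bash
python3 go.py sA:.14 sA:.033
```

```text
sA 0.14 t 3.65 dp [  3.66 -11.17 -45.61] yaw 0.225 pos [0.4405 0.1232 0.0283] w 0.0658
sA 0.033 t 3.65 dp [  3.65  -0.47 -45.61] yaw 0.225 pos [0.4405 0.1232 0.0283] w 0.0658
```

>>> arm_command --pt "0 -1 0" --pt "0 -3 0" --pt "0 -6 0" --pt "0 -9 0" --pt "0 -11 -1" --pt "0.2 -11.2 -3" --pt "0.5 -11.2 -6" --pt "0.8 -11.2 -9.5" --pt "1.1 -11.2 -13" --pt "1.4 -11.2 -16.5" --pt "1.7 -11.2 -20" --pt "2 -11.2 -23.5" --pt "2.3 -11.2 -27" --pt "2.6 -11.2 -30.5" --pt "2.9 -11.2 -34" --pt "3.2 -11.2 -37.5" --pt "3.4 -11.2 -41" --pt "3.6 -11.2 -43.5" --pt "3.7 -11.2 -45" --pt "3.7 -11.2 -45.6" --yaw '[0,0,0,0,0,0,0.02,0.04,0.06,0.08,0.1,0.12,0.14,0.16,0.18,0.2,0.21,0.225,0.225,0.225]'

```text
time: 5.65
position: [0.495, -0.3318, 0.139]
ee_rot: [-1.565, 0.147, -0.145]
force: [-1.1, 0.2, -1.3]
grip_width: 0.0661
```

>>> arm_command --pt "0 0 0" --pt "0 0 0" --pt "0 0 0" --yaw '[0,0,0]'

```text
time: 5.95
position: [0.4955, -0.3299, 0.1399]
ee_rot: [-1.566, 0.144, -0.144]
force: [0.1, -0.3, -1.8]
grip_width: 0.0662
```

```bash
python3 go.py sA:.05 sA:.033; python3 - <<'E'
from h import *
import numpy as np
W=(.4992,-.3094,-.185)
f=cam('wrist')
from fit import verts,TR
im=f['img'].copy()
for i,q in enumerate(proj(f,verts(W,TR,.011))): cv2.circle(im,tuple(int(np.clip(v,-999,2000)) for v in q),4,(0,0,255) if i>3 else (255,0,0),-1)
cv2.imwrite('pics/wr2.png',im[...,::-1])
E
```

```text
sA 0.05 t 5.95 dp [-0.01  8.99 -0.12] yaw 0.001 pos [ 0.4955 -0.3299  0.1399] w 0.0662
sA 0.033 t 5.95 dp [-1.000e-02  1.069e+01 -1.200e-01] yaw 0.001 pos [ 0.4955 -0.3299  0.1399] w 0.0662
```

View pics/wr2.png

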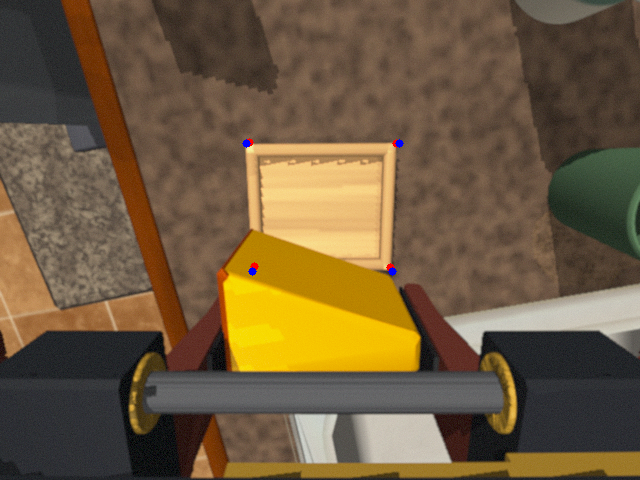

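The wedge is held upright with its slant toward the top of the view, and the tray rim corners (247,144), (399,144) match the fit. Lowering.

>>> arm_command --pt "0 2 -0.1" --pt "0 5 -0.1" --pt "0 8 -0.1" --pt "0 9.2 -0.1" --pt "0 9.8 -0.1" --pt "0 10.3 -0.1" --pt "0 10.6 -0.1" --pt "0 10.6 -0.1" --pt "0 10.6 -0.1" --pt "0 10.6 -0.1" --yaw '[0,0,0,0,0,0,0,0,0,0]'

```text
time: 7.0
position: [0.4955, -0.3322, 0.0345]
ee_rot: [-1.567, 0.144, -0.146]
force: [0.3, -0.1, -1.5]
grip_width: 0.066
```

>>> arm_command --pt "0 0 0" --pt "0 0 0" --pt "0 0 0" --pt "0 0 0" --pt "0 0 0" --pt "0 0 0" --yaw '[0,0,0,0,0,0]' --grip 0

```text
time: 7.6
position: [0.4951, -0.3319, 0.0336]
ee_rot: [-1.566, 0.145, -0.145]
force: [-0.2, -0.4, 0.5]
grip_width: 0.088
```

>>> arm_command --pt "0 -1 0" --pt "0 -3 0" --pt "0 -6 0" --pt "0 -9 0" --pt "0 -12 0" --pt "0 -12.5 0" --pt "0 -12.5 0" --pt "0 -12.5 0" --yaw '[0,0,0,0,0,0,0,0]'

```text
time: 8.4
position: [0.4946, -0.3316, 0.1571]
ee_rot: [-1.565, 0.147, -0.144]
force: [-0.4, -0.5, -1.1]
grip_width: 0.0877
```

```bash
python3 go.py y1:.16 y1:.028
```

```text
y1 0.16 t 8.4 dp [-3.1  -0.25 34.28] yaw 0.137 pos [ 0.4946 -0.3316  0.1571] w 0.0877
y1 0.028 t 8.4 dp [-3.08 12.95 34.27] yaw 0.137 pos [ 0.4946 -0.3316  0.1571] w 0.0877
```

>>> arm_command --pt "-0.2 0 2" --pt "-0.5 0 5" --pt "-0.8 0 8.5" --pt "-1.1 0 12" --pt "-1.4 0 15.5" --pt "-1.7 0 19" --pt "-2 0 22.5" --pt "-2.3 0 26" --pt "-2.6 0 29.5" --pt "-2.9 0 32.5" --pt "-3.1 0 34" --pt "-3.1 0 34.3" --pt "-3.1 0 34.3" --pt "-3.1 0 34.3" --yaw '[0.02,0.04,0.06,0.08,0.1,0.12,0.137,0.137,0.137,0.137,0.137,0.137,0.137,0.137]'

```text
time: 9.8
position: [0.5276, 0.0097, 0.1582]
ee_rot: [-1.557, 0.254, -0.253]
force: [0.9, -0.6, -0.8]
grip_width: 0.0879
```

```bash
python3 - <<'E'
from masks import *
f=cam('wrist');p=(.5272,.0110,2.82)
im=f['img'].copy()
for i,q in enumerate(proj(f,verts(p,V,.06))): cv2.circle(im,tuple(int(v) for v in q),3,(0,0,255),-1)
cv2.imwrite('pics/wr3.png',im[...,::-1])
E
python3 go.py y1:.028
```

```text
y1 0.028 t 9.85 dp [-0.09 13.04  0.12] yaw -0.002 pos [0.5277 0.0096 0.1584] w 0.0875
```

View pics/wr3.png

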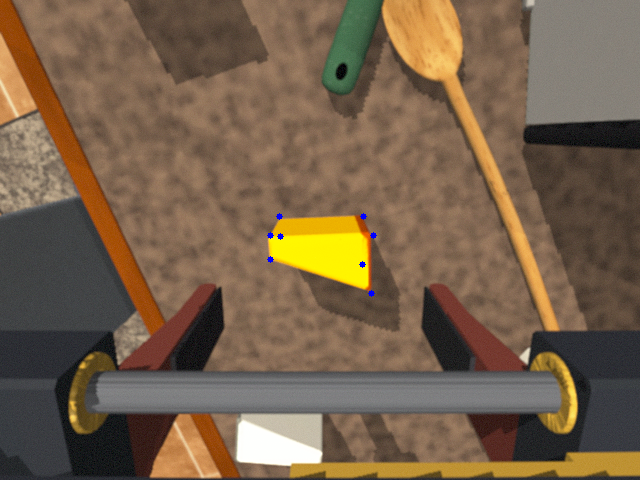

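The second wedge, at (270..372, 215..290), fits the predicted corners within a few pixels.

>>> arm_command --pt "0 2 0.1" --pt "-0.1 5 0.1" --pt "-0.1 8 0.1" --pt "-0.1 11 0.1" --pt "-0.1 12.3 0.1" --pt "-0.1 13 0.1" --pt "-0.1 13 0.1" --pt "-0.1 13 0.1" --yaw '[0,0,0,0,0,0,0,0]'

```text
time: 10.65
position: [0.528, 0.0119, 0.0302]
ee_rot: [-1.556, 0.251, -0.255]
force: [-0.5, -1.2, 0.9]
grip_width: 0.0877
```

>>> arm_command --pt "0 0 0" --pt "0 0 0" --pt "0 0 0" --pt "0 0 0" --pt "0 0 0" --pt "0 0 0" --pt "0 0 0" --pt "0 0 0" --yaw '[0,0,0,0,0,0,0,0]' --grip 1

```text
time: 11.45
position: [0.5274, 0.0123, 0.0294]
ee_rot: [-1.556, 0.252, -0.253]
force: [-1.7, 0.7, 5.2]
grip_width: 0.0663
```

```bash
python3 go.py sB:.16 sB:.033; python3 - <<'E'
from masks import *
# wedge A as placed, seen by scene cam (nothing hides it there)
f=cam('scene'); p=(.4951,-.331,-.185)
t=cam('top')
vs=[]
for g in (t,f):
    im,o=big(g,proj(g,[[p[0],p[1],.035]])[0],32)
    h=cv2.cvtColor(im,cv2.COLOR_RGB2HSV).astype(int); m=cl((h[...,1]>185)&(h[...,0]<32)&(h[...,2]>70)); vs.append((g,m,o))
r=fit(vs,V,.06,p[:2],[p[2]],.005);print(r.x,r.fun)
print([fit([v],V,.06,p[:2],[p[2]],.005).x.round(4) for v in vs])
out=[]
for g,m,o in vs:
    im,_=big(g,o+32,32); cv2.drawContours(im,cv2.findContours(m,0,2)[0],-1,(255,0,0),1); cv2.drawContours(im,cv2.findContours(sil(g,verts(r.x,V,.06,.005),o,m.shape),0,2)[0],-1,(0,0,255),1); out.append(im)
cv2.imwrite('pics/p1.png',np.hstack(out)[...,::-1])
E
```

```text
sB 0.16 t 11.45 dp [  7.21 -13.06 -29.22] yaw -0.137 pos [0.5274 0.0123 0.0294] w 0.0663
sB 0.033 t 11.45 dp [  7.2   -0.36 -29.23] yaw -0.137 pos [0.5274 0.0123 0.0294] w 0.0663
[ 0.49555662 -0.33346148 -0.21612596] 1.240290594733014
[array([ 0.4956, -0.3335, -0.2162]), array([ 0.4943, -0.2496, -1.8969])]
```

View pics/p1.png

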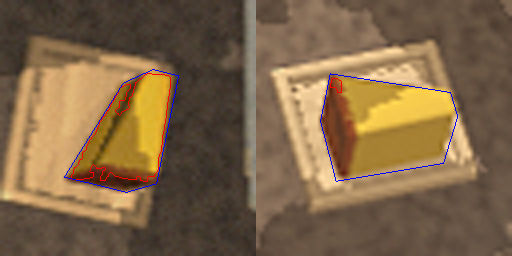

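Wedge A stands upright in its half of the pocket, and its slant faces the free half. Carrying the second wedge over.

>>> arm_command --pt "0 -1 0" --pt "0 -3 0" --pt "0 -6 0" --pt "0 -9 0" --pt "0 -12 -1" --pt "0.5 -13 -3" --pt "1.2 -13 -6" --pt "2 -13 -9" --pt "2.8 -13 -12" --pt "3.6 -13 -15" --pt "4.4 -13 -18" --pt "5.2 -13 -21" --pt "6 -13 -24" --pt "6.6 -13 -26.5" --pt "7 -13 -28.2" --pt "7.2 -13 -29.2" --pt "7.2 -13 -29.2" --pt "7.2 -13 -29.2" --pt "7.2 -13 -29.2" --yaw '[0,0,0,0,0,0,-0.02,-0.04,-0.06,-0.08,-0.1,-0.12,-0.137,-0.137,-0.137,-0.137,-0.137,-0.137,-0.137]'

```text
time: 13.45
position: [0.5033, -0.2866, 0.1587]
ee_rot: [-1.566, 0.144, -0.144]
force: [-1.0, -1.0, -1.4]
grip_width: 0.0661
```

```bash
python3 go.py sB:.0345
```

```text
sB 0.0345 t 13.45 dp [ 0.02 12.42 -0.13] yaw 0.001 pos [ 0.5033 -0.2866  0.1587] w 0.0661
```

>>> arm_command --pt "0 2 -0.1" --pt "0 5 -0.1" --pt "0 7 -0.1" --pt "0 9 -0.1" --pt "0 10.5 -0.1" --pt "0 11.5 -0.1" --pt "0 12 -0.1" --pt "0 12.3 -0.1" --pt "0 12.4 -0.1" --pt "0 12.4 -0.1" --pt "0 12.4 -0.1" --yaw '[0,0,0,0,0,0,0,0,0,0,0]'

```text
time: 14.55
position: [0.5032, -0.2889, 0.0354]
ee_rot: [-1.566, 0.144, -0.146]
force: [1.1, 0.2, -2.1]
grip_width: 0.0661
```

>>> arm_command --pt "0 0 0" --pt "0 0 0" --pt "0 0 0" --pt "0 0 0" --pt "0 0 0" --pt "0 0 0" --yaw '[0,0,0,0,0,0]' --grip 0

```text
time: 15.15
position: [0.5028, -0.2886, 0.0347]
ee_rot: [-1.566, 0.145, -0.145]
force: [0.2, -0.2, -0.1]
grip_width: 0.0877
```

>>> arm_command --pt "0 -1 0" --pt "0 -3 0" --pt "0 -6 0" --pt "0 -9 0" --pt "0 -12 0" --pt "0 -14 2" --pt "0 -15 6" --pt "0 -15 10" --pt "0 -15 14" --pt "0 -15 18" --pt "0 -15 22" --pt "0 -15 25" --pt "0 -15 25" --yaw '[0,0,0,0,0,0,0,0,0,0,0,0,0]'

```text
time: 16.45
position: [0.5492, -0.0394, 0.1856]
ee_rot: [-1.565, 0.141, -0.142]
force: [0.2, -0.9, 0.5]
grip_width: 0.0878
```

```bash
python3 - <<'E'
from masks import *
t=cam('top');f=cam('scene'); ta=-.185
A=(.4953,-.333,ta);B=(.5033,-.2875,ta+np.pi)
out=[]
for g in (t,f):
    im,o=big(g,proj(g,[[.4992,-.31,.035]])[0],32); raw=im.copy()
    for p in(A,B): cv2.drawContours(im,cv2.findContours(sil(g,verts(p,V,.06,.005),o,im.shape[:2]),0,2)[0],-1,(0,0,255),1)
    out.append(np.hstack([raw,im]))
cv2.imwrite('pics/p2.png',np.vstack(out)[...,::-1])
vs=[]
for g,uv in((t,(401,256)),(f,(342,318))):
    im,o=big(g,uv,32); vs.append((g,wmask(im),o))
print('white',fit(vs,V,.06,(.444,-.1363),[5.84]).x, status.sense()['time'])
E
```

```text
white [ 0.44410001 -0.13584716  5.84380224] 16.55
```

View pics/p2.png

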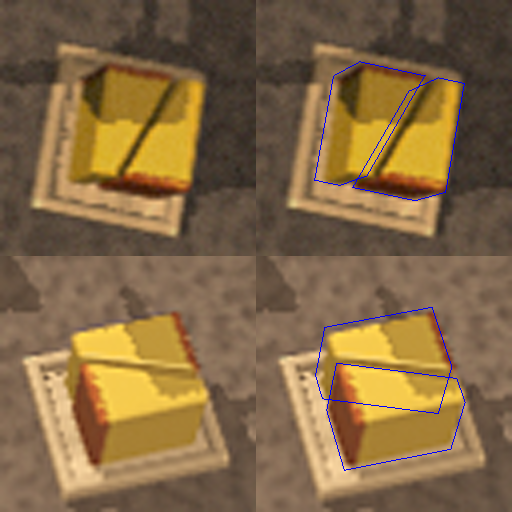

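Both wedges are in the tray head to tail with a thin gap. B sits about 2 px off my predicted outline, so I'm fitting both together, including height and tilt, to check.

```bash
python3 - <<'E'
from masks import *
from scipy.optimize import minimize
t=cam('top');f=cam('scene'); ta=-.185
vs=[]
for g in (t,f):
    im,o=big(g,proj(g,[[.4992,-.31,.035]])[0],32)
    h=cv2.cvtColor(im,cv2.COLOR_RGB2HSV).astype(int); m=((h[...,1]>150)&(h[...,0]<28)).astype(np.uint8)
    m=cl(cv2.morphologyEx(m,cv2.MORPH_CLOSE,np.ones((9,9)))); vs.append((g,m,o))
def P(p):
    q=verts(p[:3],V,.06,0); c=np.array([p[0],p[1],0]); return (q-c)@R.from_rotvec([p[4],p[5],0]).as_matrix().T+c+[0,0,p[3]]
def cost(p):
    c=0
    for g,m,o in vs:
        s=sil(g,P(p[:6]),o,m.shape)|sil(g,P(p[6:]),o,m.shape); c+=1-(s&m).sum()/(s|m).sum()
    return c
A=np.array([.4953,-.333,ta,.005,0,0]);B=np.array([.5033,-.2905,ta+np.pi,.005,0,0]);p0=np.r_[A,B]
st=np.tile([.006,.006,.08,.004,.08,.08],2)
def run(idx,p0):
    def c(x): p=p0.copy();p[idx]=x;return cost(p)
    r=minimize(c,p0[idx],method='Nelder-Mead',options=dict(maxfev=1500,initial_simplex=np.vstack([p0[idx]]+[p0[idx]+np.eye(len(idx))[i]*st[idx][i] for i in range(len(idx))]),xatol=1e-4,fatol=1e-4,adaptive=True))
    p=p0.copy();p[idx]=r.x;return p,r.fun
p,c=run(np.array([0,1,2,6,7,8]),p0);print(p.reshape(2,6).round(4),c)
p2,c2=run(np.arange(12),p);print(p2.reshape(2,6).round(4),c2)
for a,b in((p[:6],p[6:]),(p[6:],p[:6])):
    d=b[:2]-a[:2];cc,s=np.cos(a[2]),np.sin(a[2]);print('rel',cc*d[0]+s*d[1],-s*d[0]+cc*d[1],'tray',np.hypot(*(a[:2]-[.4992,-.3094])))
out=[]
for g,m,o in vs:
    im,_=big(g,o+32,32); cv2.drawContours(im,cv2.findContours(m,0,2)[0],-1,(255,0,0),1)
    for q in(p[:6],p[6:]): cv2.drawContours(im,cv2.findContours(sil(g,P(q),o,m.shape),0,2)[0],-1,(0,0,255),1)
    out.append(im)
cv2.imwrite('pics/p3.png',np.hstack(out)[...,::-1])
E
```

```text
[[ 0.4962 -0.331  -0.1961  0.005   0.      0.    ]
 [ 0.5026 -0.2922  2.9839  0.005   0.      0.    ]] 0.09622652050536107
[[ 0.4971 -0.3306 -0.1618  0.0071  0.0166 -0.0454]
 [ 0.5043 -0.2927  2.9724  0.005  -0.0113 -0.0327]] 0.05315943048473759
rel -0.0012291595209449621 0.039312756437200405 tray 0.021797691212861424
rel 0.00028267983455689764 0.039330951475011464 tray 0.01754953817770745
```

View pics/p3.png

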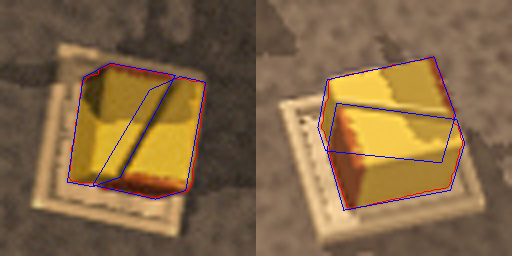

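The fit puts both wedges on the floor and upright, with 39 mm between their points. Handing in.

```bash
python3 -c "
from h import *
print(order.finish_job())"
```

```text
the job is handed in; nothing more can be done
None
```

I put both yellow wedges in the tray, side by side and head to tail, with their slanting sides facing. I handed the job in at about 16.7 s, well inside the 58 s limit; no verdict was reported.

Last checks, from a two-camera silhouette fit:
- **Spacing:** their points are 39 mm apart across (30 to 70 allowed) and about 1 mm apart lengthwise (30 allowed). They lie 22 mm and 18 mm from the tray's centre (45 allowed).
- **White wedge:** it fits within about 1 mm of its start.
- **Robot:** the gripper was open and clear of everything, about 0.25 m away from the tray.

**Disagreements:** the wedge placed second stood about 4 to 5 mm nearer the first than planned, which is within limits. Leaving tilt and height free in the fit gave tilts up to 0.05 rad and a 2 mm height error. I put that down to image resolution, and both are still inside the limits of 0.1 rad and 4 mm.

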